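Put the wide divider board into the carton

TASK

At the packing bench, three divider boards stand on edge in the slots of a plywood rack. Draw the widest one straight up out of its slot and lower it, do not drop it, on edge into the gap between the two rows of white boxes in the open carton, all the way down to the carton's floor; it may lean against the boxes. Leave the other two boards standing in their slots.

Things in the scene. Friction and masses are not known exactly. Their poses are not given: they have to be found in the camera images.
- wide_centre (a point): Centre (half-way up) of the widest board, the one to move: stiff pale grey fibreboard 150 mm wide, 125 high, 10 thick, about 130 g. x along its width, y through its thickness, z up. It stands upright in one of the rack's three slots (which one varies), its foot 12 mm above the bench, and slides freely upward. Grip it across its thickness at the middle of the top edge.
- middle_centre (a point): Centre of a bystander board in the same rack: same material, 110 mm wide, 105 high, 10 thick; axes likewise. It stays in its slot. The rack is fixed plywood: base 110 x 210 mm, 12 thick; on it two upright notched rails, tops 57 mm above the bench. Its slots are 15 mm wide, open upward, in a row along the boards' y, 72 mm apart centre to centre.
- narrow_centre (a point): Centre of the other bystander board in the same rack: same material, 85 mm wide, 125 high, 10 thick; x along its width, y through its thickness, z up. It stays in its slot.
- gap (a point): Centre of the gap's floor in the open carton, 5 mm above the bench. Gap: 186 mm long along x, 36 wide along y; z up. White boxes (tops 75 mm above the bench) fill the carton on its +y and -y sides. Carton: fixed, 196 mm square, 5 mm walls, rim 130 mm above the bench. The board stands with its width along the gap, either way round, top about level with the rim; fingers can open over the boxes.
There are look-alikes about, which are no part of the job. What is shaped like the part that bears middle_centre but green or purple is not meant.

How it is judged:
By the outcome, as a careful person would: the job done as asked, in the order asked, and still so for the second after the job is handed in, with the robot touching nothing.
It also fails if it takes over 48 s, if anything falls off the work surface, if the arm or the gripper's body presses on something with over 40 N, if the wrist force passes 120 N, or if a joint passes its speed limit or range.

ROBOT

A 6-joint arm with a two-finger parallel gripper is mounted at the origin on the work surface. World frame = base frame: x ahead of the robot, y to its left, z up, the work surface at z = 0. Lengths are in m, angles in rad, forces in N, time in s.
With the tool pointing down it reaches from about 0.35 to 0.975 m from the base axis. Payload 4.9 kg.
Tool frame: the origin (TCP) lies between the finger pads; the fingertips stand 22 mm ahead of it and the grasp point (between the pads) lies 3 mm ahead of it; z points along the fingers, y is the line along which they close (so a half turn about z gives the same grasp; the last joint's range is limited). The gripper opens to 85 mm and grips with 20 to 120 N. Pads are 22 mm wide; open, the fingers measure 114 mm over their backs; the gripper's body (76 mm by 85 mm) begins 54 mm behind the grasp point. The pads swing forward as they close: fully open they stand 13 mm farther back than shut.
Start: joints at [-1.409, 0.053, 1.613, -0, 1.476, -0.119], TCP at [0.173, -0.601, 0.253] pointing down, gripper open.
Joint ranges: [-3.01, 3.01], [-1.01, 2.22], [0.06, 2.58], [-1.02, 4.17], [0.09, 2.62], [-3.14, 3.14]. Speed limits (rad/s): [2.57, 2.57, 3.14, 3.14, 3.14, 3.14].

INTERFACE

Orientations are given as a unit quaternion [w, x, y, z].
In Python, from plant import state, grab_frame, get_calibration, job_done, recognise, regions_of gives the robot as it stands.
- The arm moves only by the tool apply_moves, never from a script. Its argument "targets" is a list of rows, each an object with "translation": the shift along the tool's x, y, z normalised to -1 to 1, where 1 is 100 mm, a list of three; "twist": the turn about the tool's z normalised to -1 to 1, where 1 is 0.1 rad; "hand": the opening, from 0 (shut) to 1 (fully open). A call has 1 to 8 rows; each row shifts and turns the commanded pose from where the row before left it, along the tool's axes as they then stand; what a row does not reach is not made up. A row lasts 1/10 s, in which the tool goes at most 50 mm and 8.59 degrees, less where a joint would pass 70% of its speed; a pose out of reach is approached as far as the arm can. A call with a number of a shift or a turn outside -1 to 1 is refused whole. A call with a gripper value outside its range is refused whole. The fingers move at their own pace and stop on an object; the grip force is fixed at half the most. Time passes only in rows, so rows that do not move let the fingers close. It gives the time, the measured TCP pose, the force, the opening and the grip force at its end, in the units of the state.
- state(): the state, without advancing time (a new reading comes with each control period).
- grab_frame(name): name is "scene" or "side" or "wrist"; returns the picture (480x640x3 uint8, red, green, blue); there is no depth.
- get_calibration(name): a dict with "camera_matrix" (3x3 intrinsics, pixels), "pose" (4x4, takes a point from camera to world coordinates). Camera axes: x right, y up, looking along -z (the intrinsics and any distortion apply to the point x, -y, -z); pixel columns grow to the right and rows downward; lengths in m; the calibration is good to about 2 mm. A picture is of the moment at which its call begins: read the wrist's pose just before it. get_calibration takes no time and is no camera call; for the wrist camera it gives the pose at the moment of the call.
- job_done(): hands the job in; it is judged then, once.
Trained networks look in the newest picture that a camera, given by its name, has taken for a name from the list of things; names that differ only in an ending like _2 or _b are one class to them, and where a whole thing is asked for, a point or a joint stands for the part that bears it (a point fixed in the world has none). Each returns a list of dicts, best first, with "score" (0 to 1); they miss things now and then, are a little off and sometimes report something else, mostly with a low value. They report only what shows in the picture. A call takes as long as a camera call. They do not tell look-alikes from the thing itself.
- recognise(camera, query): "point" ([x, y, z] in m, in world coordinates, good to about 4 mm: the middle of the surface that is visible of it).
- regions_of(camera, query): "pixels" (480x640 bool, what is visible of it).
The state is a dict: "time": time; "joint_pos": joint angles; "joint_vel": joint speeds; "joint_efforts": joint torques, N m; "tool_pos": TCP position; "tool_rot": TCP orientation; "contact_force": force on the tool from outside, world axes, zero at the start; "ft_torque": the same for the moment, N m; "gripper_width": opening from 0.0 (shut) to 1.0 (fully open); "grasp_force": force on a finger pad.
Only numpy, scipy, OpenCV 4.12 (cv2) and the standard library are available. Lean on these libraries where they do the work, as an engineer would, in place of code of your own. Each camera call takes 0.05 s, during which the arm holds its last target. There are 200 camera calls.

## Working session

There is one attempt and no reset: what is moved stays moved. The work goes in short steps, Python scripts to look and compute and a tool call to move; the robot and the scene stay as the last step left them, time stands still between calls to the robot, and variables do not carry over. Pictures are saved under pics/ and viewed, at most 10 in all, crops included, and the job is handed in when it is done.

Besides the shell and the picture viewer there is one more tool, called after ">>>" as name([rows], argument=value, ...), one row to a line, values as JSON. apply_moves: Moves the arm, as the interface text tells. Its arguments: {"type":"object","properties":{"targets":{"type":"array"}},"required":["targets"]}

```bash
mkdir -p pics; ls; python3 - <<'E'
from plant import *
import cv2,numpy as np
a=grab_frame("scene");b=grab_frame("side")
cv2.imwrite("pics/a.png",cv2.cvtColor(a,cv2.COLOR_RGB2BGR));cv2.imwrite("pics/b.png",cv2.cvtColor(b,cv2.COLOR_RGB2BGR))
for c in("scene","side"):
  for q in("wide_centre","middle_centre","narrow_centre","gap"):
    print(c,q,[(np.round(r["point"],3).tolist(),round(r["score"],2)) for r in recognise(c,q)])
s=state();print(s["time"],s["tool_pos"],s["tool_rot"],s["gripper_width"])
for c in("scene","side"):print(get_calibration(c))
E
```

```text
pics
scene wide_centre [([0.556, -0.143, 0.092], 0.76)]
scene middle_centre [([0.362, -0.287, 0.062], 0.88), ([0.608, -0.275, 0.084], 0.78), ([0.427, -0.43, 0.066], 0.64), ([0.57, -0.444, 0.059], 0.59), ([0.698, -0.024, 0.06], 0.57)]
scene narrow_centre [([0.571, -0.214, 0.092], 0.76)]
scene gap [([0.647, 0.202, 0.086], 0.56)]
side wide_centre [([0.526, -0.144, 0.088], 0.74)]
side middle_centre [([0.393, -0.436, 0.065], 0.93), ([0.686, -0.018, 0.066], 0.85), ([0.562, -0.448, 0.064], 0.84), ([0.357, -0.276, 0.064], 0.6)]
side narrow_centre [([0.554, -0.205, 0.112], 0.63)]
side gap [([0.575, 0.222, 0.084], 0.61)]
0.5 [ 0.17320569 -0.60047368  0.25325316] [-3.96042516e-05  9.90156744e-01  1.39962927e-01 -1.19614402e-05] 0.9943507963071097
{'camera_matrix': array([[488.28394114,   0.        , 322.87118468],
       [  0.        , 488.28394114, 226.66566782],
       [  0.        ,   0.        ,   1.        ]]), 'pose': array([[ 0.13239048, -0.54344391,  0.82893997,  1.45333327],
       [ 0.99119643,  0.0738949 , -0.10985986, -0.19715368],
       [-0.00155176,  0.83618674,  0.54844264,  0.67279086],
       [ 0.        ,  0.        ,  0.        ,  1.        ]])}
{'camera_matrix': array([[574.08472852,   0.        , 319.92419132],
       [  0.        , 574.08472852, 233.84546974],
       [  0.        ,   0.        ,   1.        ]]), 'pose': array([[-0.95692221,  0.2104787 , -0.19999651,  0.25681272],
       [-0.29026346, -0.67723971,  0.6760869 ,  0.79183957],
       [ 0.00685631,  0.70501425,  0.70915999,  0.9903756 ],
       [ 0.        ,  0.        ,  0.        ,  1.        ]])}
```

View pics/a.png

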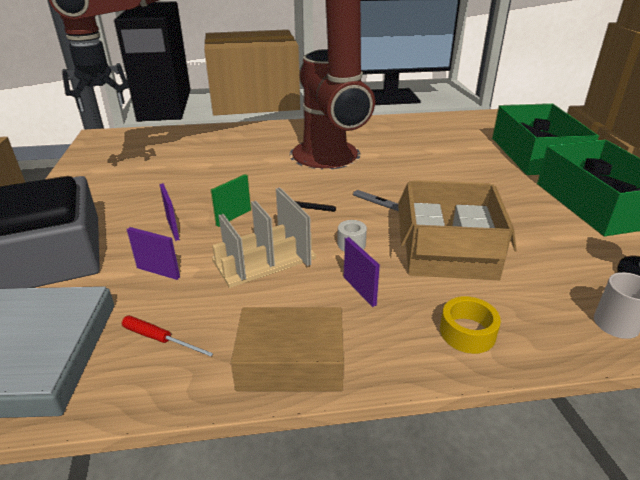

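View pics/b.png

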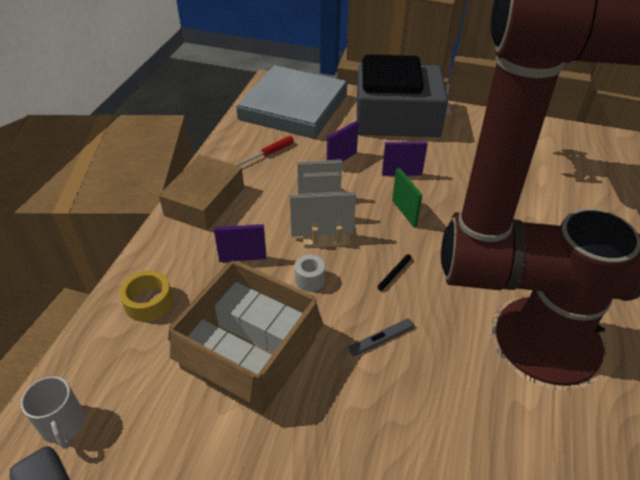

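The scene view shows grey boards in the rack at (294,228) (the widest), (263,232) (narrow) and (232,247) (middle). The purple boards at (362,271), (153,253) and (170,210) and the green one at (231,200) are look-alikes. The carton is at (455,228). I choose the board at (294,228) and check it in a close crop.

```bash
python3 - <<'E'
import cv2,numpy as np
a=cv2.imread("pics/a.png");b=cv2.imread("pics/b.png")
c1=cv2.resize(a[165:290,200:325],(400,400),interpolation=cv2.INTER_CUBIC)  #3.2
c2=cv2.resize(a[170:285,395:520],None,fx=3.2,fy=3.2,interpolation=cv2.INTER_CUBIC)
c2=cv2.copyMakeBorder(c2,0,400-c2.shape[0],0,0,0)
cv2.imwrite("pics/c.png",np.hstack([c1,c2]))
d1=cv2.resize(b[145:255,270:370],None,fx=4,fy=4,interpolation=cv2.INTER_CUBIC)
d2=cv2.resize(b[255:405,165:325],None,fx=2.5,fy=2.5,interpolation=cv2.INTER_CUBIC)
d2=cv2.copyMakeBorder(d2,0,440-d2.shape[0],0,0,0)[:440]
cv2.imwrite("pics/d.png",np.hstack([d1,d2]))
E
```

```text
(no output)
```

View pics/c.png

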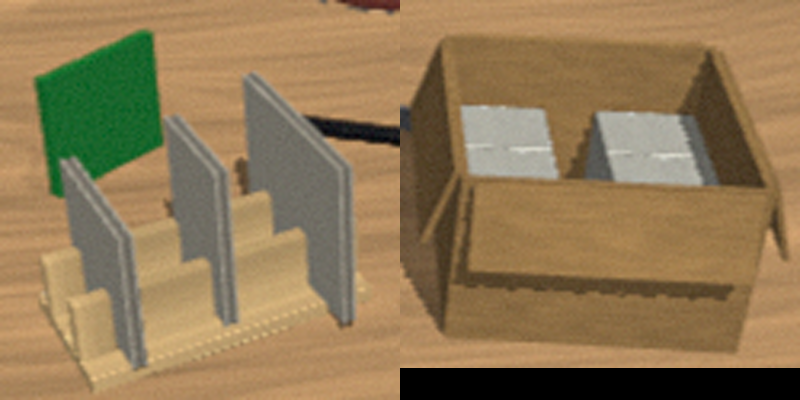

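View pics/d.png

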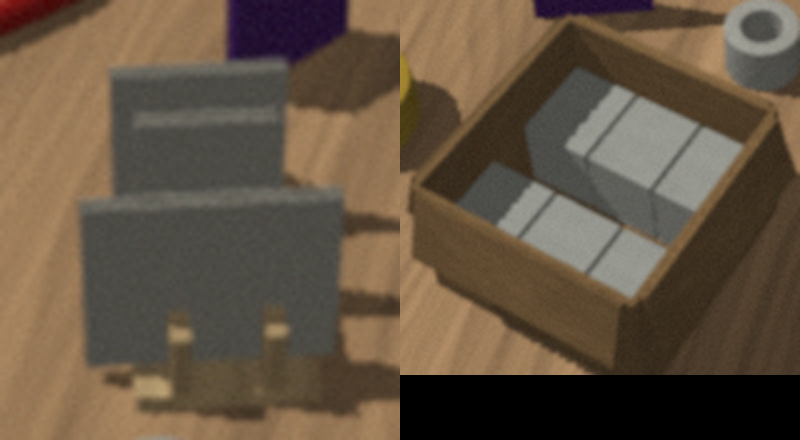

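The crops confirm it. The board with the longest top edge runs from scene px (278,189) to (309,217), is pale grey and sits in the slot nearest the carton. The carton rim and both box rows can be seen in both views.

```bash
cat >h.py <<'E'
import numpy as np
from plant import *
def ray(c,p,z,cal=None):
    k=cal or get_calibration(c);K=k["camera_matrix"];T=np.array(k["pose"])
    d=T[:3,:3]@[(p[0]-K[0,2])/K[0,0],-(p[1]-K[1,2])/K[1,1],-1]
    return T[:3,3]+d*(z-T[2,3])/d[2]
E
python3 - <<'E'
from h import *
S=lambda x,y:(x/3.2+200-.34,y/3.2+165-.34)
C=lambda x,y:(x/3.2+395-.34,y/3.2+170-.34)
D=lambda x,y:(x/4+270-.4,y/4+145-.4)
F=lambda x,y:(x/2.5+165-.3,y/2.5+255-.3)
def seg(n,c,p,q,z):
    P,Q=ray(c,p,z),ray(c,q,z);d=Q-P
    print(n,c,P.round(4),Q.round(4),"mid",((P+Q)/2).round(4),"len",np.linalg.norm(d).round(4),"yaw",np.degrees(np.arctan2(d[1],d[0])).round(2))
seg("wide","scene",S(250,76),S(349,166),.137)
seg("wide","side",D(342,193),D(81,203),.137)
seg("narrow","scene",S(172,119),S(225,174),.137)
seg("mid","scene",S(68,160),S(129,236),.117)
seg("narrow","side",D(286,65),D(112,71),.137)
for n,a,b in(("d1",(45,36),(370,187)),("d2",(312,46),(66,182))): seg("rim "+n,"scene",C(*a),C(*b),.13)
for n,a,b in(("d1",(172,16),(230,302)),("d2",(377,107),(13,183)),("side_x",(377,107),(172,16)),("side_x2",(230,302),(13,183))): seg("rim "+n,"side",F(*a),F(*b),.13)
seg("boxL","scene",C(145,108),C(158,180),.075)
seg("boxR","scene",C(197,112),C(187,180),.075)
seg("boxlow","side",F(267,240),F(95,162),.075)
seg("boxhigh","side",F(290,210),F(165,147),.075)
E
```

```text
wide scene [ 0.4726 -0.1704  0.137 ] [ 0.6017 -0.1137  0.137 ] mid [ 0.5372 -0.1421  0.137 ] len 0.141 yaw 23.67
wide side [ 0.4595 -0.1702  0.137 ] [ 0.5973 -0.1183  0.137 ] mid [ 0.5284 -0.1443  0.137 ] len 0.1472 yaw 20.64
narrow scene [ 0.5259 -0.2262  0.137 ] [ 0.6006 -0.1935  0.137 ] mid [ 0.5633 -0.2098  0.137 ] len 0.0816 yaw 23.6
mid scene [ 0.5368 -0.2976  0.117 ] [ 0.6334 -0.256   0.117 ] mid [ 0.5851 -0.2768  0.117 ] len 0.1051 yaw 23.26
narrow side [ 0.5207 -0.2733  0.137 ] [ 0.6184 -0.2366  0.137 ] mid [ 0.5695 -0.2549  0.137 ] len 0.1044 yaw 20.56
rim d1 scene [0.4648 0.1387 0.13  ] [0.6891 0.2852 0.13  ] mid [0.5769 0.212  0.13  ] len 0.2678 yaw 33.16
rim d2 scene [0.5063 0.3274 0.13  ] [0.6577 0.0972 0.13  ] mid [0.582  0.2123 0.13  ] len 0.2755 yaw -56.66
rim d1 side [0.6433 0.0974 0.13  ] [0.5035 0.3275 0.13  ] mid [0.5734 0.2125 0.13  ] len 0.2692 yaw 121.28
rim d2 side [0.4579 0.1376 0.13  ] [0.6895 0.2825 0.13  ] mid [0.5737 0.21   0.13  ] len 0.2731 yaw 32.04
rim side_x side [0.4579 0.1376 0.13  ] [0.6433 0.0974 0.13  ] mid [0.5506 0.1175 0.13  ] len 0.1897 yaw -12.23
rim side_x2 side [0.5035 0.3275 0.13  ] [0.6895 0.2825 0.13  ] mid [0.5965 0.305  0.13  ] len 0.1913 yaw -13.61
boxL scene [0.4867 0.2152 0.075 ] [0.5833 0.1914 0.075 ] mid [0.535  0.2033 0.075 ] len 0.0995 yaw -13.81
boxR scene [0.4976 0.2518 0.075 ] [0.586  0.2115 0.075 ] mid [0.5418 0.2316 0.075 ] len 0.0971 yaw -24.49
boxlow side [0.512  0.2407 0.075 ] [0.6653 0.2131 0.075 ] mid [0.5886 0.2269 0.075 ] len 0.1557 yaw -10.21
boxhigh side [0.5046 0.2104 0.075 ] [0.6188 0.1835 0.075 ] mid [0.5617 0.1969 0.075 ] len 0.1173 yaw -13.25
```

>>> apply_moves([
  {"translation": [0, 0, -0.2], "twist": -1, "hand": 1},
  {"translation": [0.42, -0.24, 0], "twist": 0, "hand": 1},
  {"translation": [0.42, -0.24, 0], "twist": 0, "hand": 1},
  {"translation": [0.42, -0.24, 0], "twist": 0, "hand": 1},
  {"translation": [0.42, -0.24, 0], "twist": 0, "hand": 1},
  {"translation": [0.42, -0.24, 0], "twist": 0, "hand": 1},
  {"translation": [0.42, -0.24, 0], "twist": 0, "hand": 1},
  {"translation": [0.42, -0.24, 0], "twist": 0, "hand": 1},
])

```text
time: 1.3
tool_pos: [0.3846, -0.3336, 0.2736]
tool_rot: [0.0, 0.982, 0.189, 0.0]
contact_force: [1.1, -0.4, -0.4]
gripper_width: 0.994
grasp_force: 0.0
```

>>> apply_moves([
  {"translation": [0.42, -0.24, 0], "twist": 0, "hand": 1},
  {"translation": [0.42, -0.24, 0], "twist": 0, "hand": 1},
  {"translation": [0.42, -0.24, 0], "twist": 0, "hand": 1},
  {"translation": [0.42, -0.24, 0], "twist": 0, "hand": 1},
  {"translation": [0.42, -0.24, 0], "twist": 0, "hand": 1},
  {"translation": [0, 0, 0], "twist": 0, "hand": 0.75},
  {"translation": [0, 0, 0], "twist": 0, "hand": 0.75},
])

```text
time: 2.0
tool_pos: [0.5344, -0.1449, 0.2732]
tool_rot: [0.0, 0.982, 0.19, -0.0]
contact_force: [-0.4, 0.2, 0.2]
gripper_width: 0.75
grasp_force: 0.0
```

```bash
python3 - <<'E'
from h import *
import cv2
s=state();print(s["time"],s["tool_pos"],s["tool_rot"],s["gripper_width"],s["joint_pos"])
w=grab_frame("wrist");cv2.imwrite("pics/w1.png",cv2.cvtColor(w,cv2.COLOR_RGB2BGR))
np.save("w1.npy",np.array([get_calibration("wrist")],dtype=object),allow_pickle=True)
print(get_calibration("wrist"))
E
```

```text
2.0 [ 0.5344434  -0.14487431  0.2732385 ] [ 1.18582987e-04  9.81692068e-01  1.90474714e-01 -2.31696043e-04] 0.7496822618100238 [-3.98904429e-01 -1.28569599e-01  1.75612085e+00 -4.55750615e-04
  1.51429426e+00  7.88626298e-01]
{'camera_matrix': array([[343.83525151,   0.        , 321.69015033],
       [  0.        , 343.83525151, 235.35677308],
       [  0.        ,   0.        ,   1.        ]]), 'pose': array([[ 3.72381778e-01,  8.93729684e-01,  2.50158076e-01,
         5.97578693e-01],
       [-9.28079598e-01,  3.58521724e-01,  1.00650057e-01,
        -1.19825941e-01],
       [ 2.66838554e-04, -2.69646854e-01,  9.62959243e-01,
         3.93312829e-01],
       [ 0.00000000e+00,  0.00000000e+00,  0.00000000e+00,
         1.00000000e+00]])}
```

View pics/w1.png

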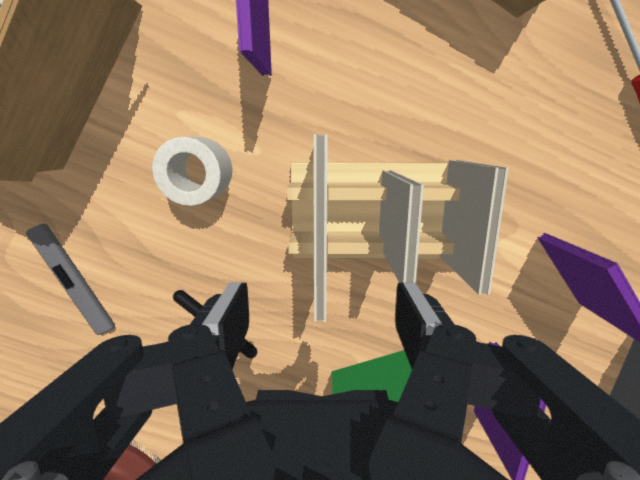

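The wrist view shows the wide board's top edge from (320,136) to (320,320), centred between the fingers and parallel to the pads.

```bash
python3 - <<'E'
from h import *
P,Q=ray("wrist",(320.5,135),.137),ray("wrist",(320.5,320),.137)
d=P-Q;m=(P+Q)/2;s=state();a=2*np.arctan2(s["tool_rot"][2],s["tool_rot"][1])
e=m-s["tool_pos"];print(m,np.linalg.norm(d),np.degrees(np.arctan2(d[1],d[0])),np.degrees(a))
print("tool dx,dy",e@[np.cos(a),np.sin(a),0],e@[np.sin(a),-np.cos(a),0])
E
```

```text
[ 0.53134633 -0.14548268  0.137     ] 0.1476643862252794 21.8091065058643 21.854664542160172
tool dx,dy -0.002329870168152559 -0.0012703912798795053
```

>>> apply_moves([
  {"translation": [-0.02, -0.01, 0.4], "twist": 0, "hand": 0.7},
  {"translation": [0, 0, 0.4], "twist": 0, "hand": 0.7},
  {"translation": [0, 0, 0.4], "twist": 0, "hand": 0.7},
  {"translation": [0, 0, 0.2], "twist": 0, "hand": 0.7},
  {"translation": [0, 0, 0.11], "twist": 0, "hand": 0.7},
  {"translation": [0, 0, 0], "twist": 0, "hand": 0.3},
  {"translation": [0, 0, 0], "twist": 0, "hand": 0},
  {"translation": [0, 0, 0], "twist": 0, "hand": 0},
])

```text
time: 2.85
tool_pos: [0.533, -0.1465, 0.1245]
tool_rot: [0.001, 0.982, 0.189, 0.002]
contact_force: [0.7, -0.5, -0.5]
gripper_width: 0.195
grasp_force: 0.0
```

>>> apply_moves([
  {"translation": [0, 0, 0], "twist": 0, "hand": 0},
  {"translation": [0, 0, 0], "twist": 0, "hand": 0},
  {"translation": [0, 0, 0], "twist": 0, "hand": 0},
  {"translation": [0, 0, 0], "twist": 0, "hand": 0},
])

```text
time: 3.25
tool_pos: [0.533, -0.1459, 0.1245]
tool_rot: [0.001, 0.982, 0.189, 0.001]
contact_force: [-1.9, 0.4, 6.6]
gripper_width: 0.106
grasp_force: 59.6
```

>>> apply_moves([
  {"translation": [0, 0, -0.1], "twist": 0, "hand": 0},
  {"translation": [0, 0, -0.2], "twist": 0, "hand": 0},
  {"translation": [0, 0, -0.25], "twist": 0, "hand": 0},
  {"translation": [0, 0, -0.25], "twist": 0, "hand": 0},
  {"translation": [0, 0, -0.3], "twist": 0, "hand": 0},
  {"translation": [0, 0, -0.3], "twist": 0, "hand": 0},
  {"translation": [0, 0, -0.3], "twist": 0, "hand": 0},
  {"translation": [0, 0, -0.1], "twist": 0, "hand": 0},
])

```text
time: 4.05
tool_pos: [0.5329, -0.1461, 0.3068]
tool_rot: [0.002, 0.982, 0.189, 0.003]
contact_force: [1.0, -0.5, -0.9]
gripper_width: 0.109
grasp_force: 58.7
```

```bash
python3 - <<'E'
from h import *
import cv2
s=state();print(s["time"],s["tool_pos"],s["tool_rot"],s["contact_force"])
w=grab_frame("scene")[120:320,180:540];cv2.imwrite("pics/e.png",cv2.resize(cv2.cvtColor(w,cv2.COLOR_RGB2BGR),None,fx=2,fy=2))
E
```

```text
4.05 [ 0.53294757 -0.14609373  0.30677705] [0.00193387 0.98190638 0.18933832 0.00266986] [ 1.00724361 -0.46403604 -0.89288617]
```

View pics/e.png

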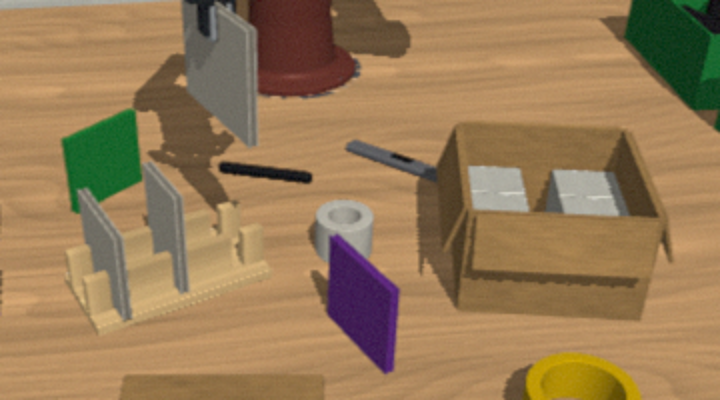

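>>> apply_moves([
  {"translation": [0.1, -0.18, 0], "twist": 0, "hand": 0},
  {"translation": [0.16, -0.3, 0], "twist": 0, "hand": 0},
  {"translation": [0.2, -0.36, 0], "twist": 0, "hand": 0},
  {"translation": [0.2, -0.36, 0], "twist": 0, "hand": 0},
  {"translation": [0.2, -0.36, 0], "twist": 0, "hand": 0},
  {"translation": [0.2, -0.36, 0], "twist": 0, "hand": 0},
  {"translation": [0.2, -0.36, 0], "twist": 0, "hand": 0},
  {"translation": [0.2, -0.36, 0], "twist": 0, "hand": 0},
])

```text
time: 4.9
tool_pos: [0.5684, 0.1553, 0.2999]
tool_rot: [0.0, 0.982, 0.189, -0.002]
contact_force: [0.4, 0.4, -0.5]
gripper_width: 0.11
grasp_force: 58.6
```

>>> apply_moves([
  {"translation": [0.16, -0.32, 0], "twist": 0, "hand": 0},
  {"translation": [0.1, -0.2, 0], "twist": 0, "hand": 0},
  {"translation": [0, 0, 0], "twist": 1, "hand": 0},
  {"translation": [0, 0, 0], "twist": 1, "hand": 0},
  {"translation": [0, 0, 0], "twist": 1, "hand": 0},
  {"translation": [0, 0, 0], "twist": 1, "hand": 0},
  {"translation": [0, 0, 0], "twist": 1, "hand": 0},
  {"translation": [0, 0, 0], "twist": 1, "hand": 0},
])

```text
time: 5.7
tool_pos: [0.5733, 0.2115, 0.2997]
tool_rot: [0.001, 0.994, -0.111, -0.002]
contact_force: [-0.4, 0.2, -1.1]
gripper_width: 0.108
grasp_force: 58.7
```

>>> apply_moves([
  {"translation": [0, 0, 0], "twist": 0, "hand": 0},
  {"translation": [0, 0, 0], "twist": 0, "hand": 0},
])

```text
time: 5.9
tool_pos: [0.5736, 0.2115, 0.3007]
tool_rot: [0.0, 0.994, -0.108, -0.001]
contact_force: [-0.6, -0.8, -0.8]
gripper_width: 0.107
grasp_force: 58.7
```

```bash
python3 - <<'E'
from h import *
import cv2
s=state();print(s["time"],s["tool_pos"],s["tool_rot"],s["contact_force"]);a=2*np.arctan2(s["tool_rot"][2],s["tool_rot"][1]);print(np.degrees(a))
w=grab_frame("wrist");cv2.imwrite("pics/w2.png",cv2.cvtColor(w,cv2.COLOR_RGB2BGR))
v=grab_frame("side");cv2.imwrite("pics/s2.png",cv2.cvtColor(v,cv2.COLOR_RGB2BGR))
E
```

```text
5.9 [0.57357551 0.21152192 0.30068818] [ 4.13550493e-04  9.94110646e-01 -1.08363749e-01 -1.07260300e-03] [-0.62210458 -0.79308481 -0.77571898]
-12.442011153512029
```

View pics/w2.png

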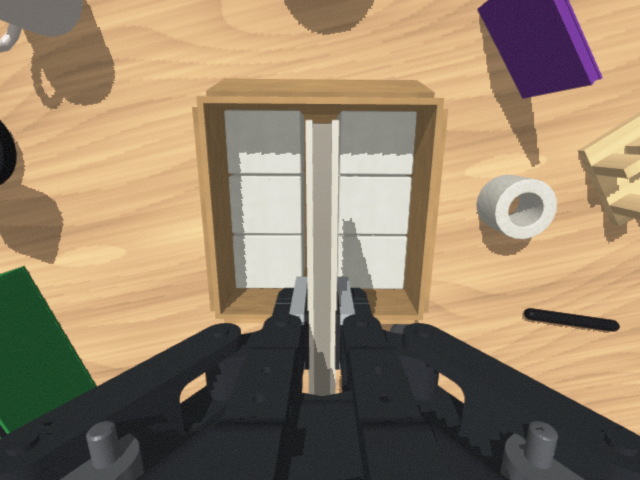

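The wrist view shows the board hanging parallel over the gap. The gap edges are at columns 302 and 339 and the board is at about 322. The carton rim runs from row 100 at the far side to about 318 at the near side.

```bash
python3 - <<'E'
from h import *
s=state();a=2*np.arctan2(s["tool_rot"][2],s["tool_rot"][1]);t=s["tool_pos"]
X=np.array([np.cos(a),np.sin(a),0]);Y=np.array([np.sin(a),-np.cos(a),0])
for n,p,z in(("gL",(302,200),.075),("gR",(339,200),.075),("farrim",(320,99),.13),("nearrimOutL",(217,318),.13),("nearrimOutR",(425,320),.13),("rimL",(197,103),.13),("rimR",(443,103),.13)):
    P=ray("wrist",p,z)-t;print(n,(P@X).round(4),(P@Y).round(4))
E
```

```text
gL 0.0086 -0.0205
gR 0.0086 0.0171
farrim 0.0989 -0.0019
nearrimOutL -0.0944 -0.0993
nearrimOutR -0.0965 0.0972
rimL 0.0959 -0.0996
rimR 0.0959 0.0959
```

>>> apply_moves([
  {"translation": [0.02, -0.016, 0.1], "twist": 0.03, "hand": 0},
  {"translation": [0, 0, 0.2], "twist": 0, "hand": 0},
  {"translation": [0, 0, 0.2], "twist": 0, "hand": 0},
  {"translation": [0, 0, 0.2], "twist": 0, "hand": 0},
  {"translation": [0, 0, 0.2], "twist": 0, "hand": 0},
  {"translation": [0, 0, 0.15], "twist": 0, "hand": 0},
  {"translation": [0, 0, 0.1], "twist": 0, "hand": 0},
  {"translation": [0, 0, 0], "twist": 0, "hand": 0},
])

```text
time: 6.8
tool_pos: [0.5754, 0.2125, 0.1851]
tool_rot: [0.001, 0.994, -0.111, -0.002]
contact_force: [-0.4, 0.4, -1.7]
gripper_width: 0.108
grasp_force: 58.8
```

>>> apply_moves([
  {"translation": [0, 0, 0.1], "twist": 0, "hand": 0},
  {"translation": [0, 0, 0.1], "twist": 0, "hand": 0},
  {"translation": [0, 0, 0.1], "twist": 0, "hand": 0},
  {"translation": [0, 0, 0.1], "twist": 0, "hand": 0},
  {"translation": [0, 0, 0.1], "twist": 0, "hand": 0},
  {"translation": [0, 0, 0.08], "twist": 0, "hand": 0},
  {"translation": [0, 0, 0.04], "twist": 0, "hand": 0},
  {"translation": [0, 0, 0], "twist": 0, "hand": 0},
])

```text
time: 7.6
tool_pos: [0.5759, 0.2127, 0.1243]
tool_rot: [0.0, 0.994, -0.111, -0.001]
contact_force: [-0.5, 0.6, -2.4]
gripper_width: 0.11
grasp_force: 58.8
```

>>> apply_moves([
  {"translation": [0, 0, 0.02], "twist": 0, "hand": 0},
  {"translation": [0, 0, 0.02], "twist": 0, "hand": 0},
  {"translation": [0, 0, 0], "twist": 0, "hand": 0},
])

```text
time: 7.9
tool_pos: [0.5764, 0.2128, 0.1214]
tool_rot: [-0.0, 0.994, -0.111, 0.0]
contact_force: [0.6, 0.9, -0.7]
gripper_width: 0.108
grasp_force: 58.8
```

Creep down until contact.

>>> apply_moves([
  {"translation": [0, 0, 0.015], "twist": 0, "hand": 0},
  {"translation": [0, 0, 0.015], "twist": 0, "hand": 0},
  {"translation": [0, 0, 0], "twist": 0, "hand": 0},
])

```text
time: 8.2
tool_pos: [0.5762, 0.2127, 0.118]
tool_rot: [0.0, 0.994, -0.111, -0.0]
contact_force: [0.0, 0.0, -1.0]
gripper_width: 0.106
grasp_force: 58.8
```

>>> apply_moves([
  {"translation": [0, 0, 0.01], "twist": 0, "hand": 0},
  {"translation": [0, 0, 0], "twist": 0, "hand": 0},
])

```text
time: 8.4
tool_pos: [0.5765, 0.2129, 0.1177]
tool_rot: [-0.0, 0.994, -0.111, 0.0]
contact_force: [-1.8, 0.1, 1.0]
gripper_width: 0.103
grasp_force: 58.9
```

>>> apply_moves([
  {"translation": [0, 0, 0.01], "twist": 0, "hand": 0},
  {"translation": [0, 0, 0], "twist": 0, "hand": 0},
])

```text
time: 8.6
tool_pos: [0.5765, 0.213, 0.1176]
tool_rot: [-0.0, 0.994, -0.111, 0.0]
contact_force: [-4.0, 0.1, 5.0]
gripper_width: 0.108
grasp_force: 60.0
```

The floor is reached: vertical force is up and the TCP is at the expected height. I open gently so the board settles, then retreat.

>>> apply_moves([
  {"translation": [0, 0, 0], "twist": 0, "hand": 0.2},
  {"translation": [0, 0, 0], "twist": 0, "hand": 0.25},
  {"translation": [0, 0, 0], "twist": 0, "hand": 0.3},
  {"translation": [0, 0, 0], "twist": 0, "hand": 0.4},
  {"translation": [0, 0, 0], "twist": 0, "hand": 0.5},
  {"translation": [0, 0, 0], "twist": 0, "hand": 0.6},
  {"translation": [0, 0, 0], "twist": 0, "hand": 0.6},
  {"translation": [0, 0, 0], "twist": 0, "hand": 0.6},
])

```text
time: 9.4
tool_pos: [0.5764, 0.2128, 0.1163]
tool_rot: [-0.0, 0.994, -0.111, -0.0]
contact_force: [-1.4, 0.1, -0.8]
gripper_width: 0.599
grasp_force: 0.0
```

>>> apply_moves([
  {"translation": [0, 0, -0.05], "twist": 0, "hand": 0.6},
  {"translation": [0, 0, -0.1], "twist": 0, "hand": 0.6},
  {"translation": [0, 0, -0.2], "twist": 0, "hand": 0.6},
  {"translation": [0, 0, -0.3], "twist": 0, "hand": 0.6},
  {"translation": [0, 0, -0.4], "twist": 0, "hand": 0.6},
  {"translation": [0, 0, -0.4], "twist": 0, "hand": 0.6},
  {"translation": [0, 0, -0.3], "twist": 0, "hand": 0.6},
  {"translation": [0, 0, 0], "twist": 0, "hand": 0.6},
])

```text
time: 10.2
tool_pos: [0.5788, 0.2134, 0.2997]
tool_rot: [-0.002, 0.994, -0.111, 0.006]
contact_force: [-0.4, -0.0, 0.6]
gripper_width: 0.597
grasp_force: 0.0
```

```bash
python3 - <<'E'
from h import *
import cv2
s=state();print(s["time"],s["tool_pos"],s["contact_force"])
w=grab_frame("wrist")[60:380,160:560];v=grab_frame("scene")[150:310,200:520]
v=cv2.resize(v,None,fx=1.25,fy=1.25)
o=np.zeros((320,800,3),np.uint8);o[:,:400]=w;o[:200,400:]=v
cv2.imwrite("pics/f.png",cv2.cvtColor(o,cv2.COLOR_RGB2BGR))
E
```

```text
10.2 [0.57881639 0.21342954 0.29966128] [-0.40682221 -0.03039112  0.59311525]
```

View pics/f.png

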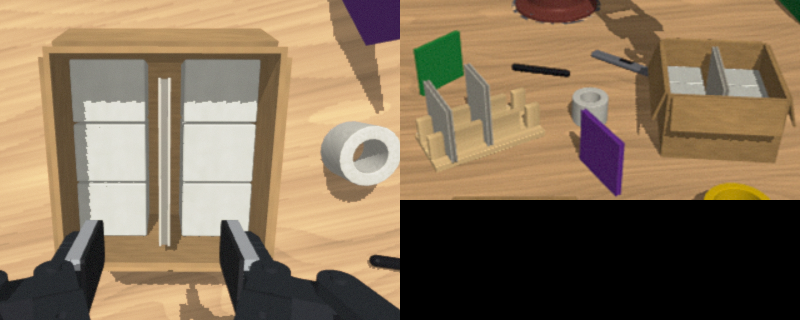

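The wide board stands on edge in the gap at crop px (164,160), level with the rim. The other two boards are still in the rack and the gripper is clear.

```bash
python3 -c "
from plant import *
print(job_done())"
```

```text
the job is handed in; nothing more can be done
None
```

The widest board now stands on edge in the carton gap, down on the floor. The other two boards are still in their slots, and the job was handed in at about 10 s.

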